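Post a retainer case through the drop box's sprung flap

ROBOT

A 6-joint arm with a two-finger parallel gripper is mounted at the origin on a cart in front of the work surface, level with it; the furniture and walls round the work are solid. World frame = base frame: x ahead of the robot, y to its left, z up, the work surface at z = 0. Lengths are in m, angles in rad, forces in N, time in s.
With the tool pointing down it reaches from about 0.325 to 0.9 m from the base axis. Payload 6.1 kg.
Tool frame: the origin (TCP) lies midway between the tips of the shut fingers; the grasp point (between the pads) lies 19 mm behind it; x points along the fingers, y is the direction in which the jaws open and shut, and the axes are right-handed (so a half turn about x gives the same grasp; the last joint's range is limited). The gripper opens to 85 mm and grips with 20 to 120 N. Pads are 22 mm wide; open, the fingers measure 114 mm over their backs; the gripper's body (76 mm by 85 mm) begins 54 mm behind the grasp point. The pads swing forward as they close: fully open they stand 13 mm farther back than shut.
Start: joints at [-1.357, 0.22, 1.526, -0, 1.395, -0.126], TCP at [0.208, -0.589, 0.231] pointing down, gripper open.
Joint ranges: [-2.98, 2.98], [-0.91, 2.08], [0.09, 2.57], [-1.24, 4.39], [0.2, 2.65], [-2.68, 2.68]. Speed limits (rad/s): [2.57, 2.57, 3.01, 3.14, 3.14, 3.14].

INTERFACE

Orientations are given as [roll, pitch, yaw] about the fixed x, y, z axes, in that order (R = Rz(yaw) Ry(pitch) Rx(roll)).
In Python, from plant import movep, move_l, set_joints, gripper_to, hold, inverse_kinematics, observe, get_image, get_calibration, Unreachable, job_done gives the robot as it stands. Calls block until the motion is done:
- movep(position, orientation): joint-space move of the TCP to a pose.
- move_l(position, feed=0.15, rotation=None, max_force=None): straight line of the TCP; rotation=None keeps the orientation; feed is the mean speed in m/s. With max_force (N) it stops when the force on the tool has changed by that much, and returns True; else False.
- set_joints(angles): joint-space move.
- gripper_to(opening, f_grip=None): finger opening in m; f_grip is the grip in N (None keeps the last); returns when the fingers have stopped.
- hold(seconds).
- inverse_kinematics(position, orientation): joint angles nearest the present ones, or None.
- observe(): the state.
- get_image(name): name is "scene" or "top"; returns (picture, depth): 400x640x3 uint8, red, green, blue; 400x640 float32, m along the optical axis (not along the pixel's ray), 0 where there is no reading.
- get_calibration(name): a dict with "intrinsics" (3x3 intrinsics, pixels), "dist_coeffs" ([k1, k2, p1, p2, k3] as OpenCV has them; the pictures are not rectified), "world_from_camera" (4x4, takes a point from camera to world coordinates). Camera axes: x right, y down, z forward; pixel columns grow to the right and rows downward; lengths in m; the calibration is good to about 2 mm. A picture is of the moment at which its call begins. get_calibration takes no time and is no camera call.
A pose or a line that the arm cannot do raises Unreachable and nothing moves.
- job_done(): hands the job in, once; it reports no verdict.
The state is a dict: "time_s": time; "q": joint angles; "joint_velocities": joint speeds; "joint_torque": joint torques, N m; "eef_pos": TCP position; "tcp_rot": TCP orientation; "ft_force": force on the tool from outside, world axes, zero at the start; "torque": the same for the moment, N m; "opening": finger opening in m.
Only numpy, scipy, OpenCV 4.12 (cv2) and the standard library are available. Lean on these libraries where they do the work, as an engineer would, in place of code of your own. Each camera call takes 0.05 s, during which the arm holds its last target.

TASK

Post the small teal retainer case into the white drop box it is standing on: press the flap's raised steel bar down with one finger to swing the flap open and, keeping it open, push the case along the ledge and through the opening with the other finger until it drops inside. Then take the fingers away so that the flap swings shut by itself. Only push the case, do not lift it, and leave the things around the box where they stand.

Things in the scene. Friction and masses are not known exactly. Their poses are not given: they have to be found in the camera images.
- drop_box: White metal drop box fixed on the worktop, 258 mm long (x), 156 mm wide (y -84 to +72), hollow. Origin: on the worktop, below the near edge of the opening; x runs along the ledge away from the robot (the pushing direction), y left, z up. All box positions below are in mm in this frame. Opening: x 0 to 113, y -79 to +49, filled by the flap. Inner floor 9 mm above the worktop.
- ledge (a point): Point (box x -70, y 0) on the flat steel ledge on top of the box, 150 mm above the worktop; ledge x -140 to 0, whole width. Above the ledge's level stand: the back wall (30 mm high, x 113 to 118), a kerb along the right edge (12 mm high, y -78 to -84), and a grey spring housing along the left edge (36 mm high, y 50 to 72, x -36 to 116).
- flap (a joint): Steel flap, hinged along its left side (axis along box x at y +56, 20 mm above the ledge). 0 = shut, plate level with the ledge; grows as its right edge swings down into the box; stop 1.15 rad. A spring shuts it when let go (3 N on the bar to start, 6 N at full opening). Shut, a 12 mm upturned lip on its near edge blocks the case; from 0.85 rad the case's lane is free.
- bar_near_end (a point): Centre of the near end of the flap's round bar, 12 mm thick; moves with the flap. The bar runs along box x from -146 to +108, over the ledge, at y +18, top 51 mm above the ledge when shut. Press down at y +14, anywhere along it; it stays within 5 mm of that line. Top above ledge: 16 mm at 0.8 rad, 9 mm at 0.95, 2 mm at 1.15. A fingertip can slide along it.
- mouth (a point): Point on the near edge of the opening, level with the ledge, in the middle of the lane along which the case goes in (box x 0, y -35). The lane is clear of the open flap and of the bar.
- retainer_box: Small closed teal retainer case, 64 mm long by 42 mm wide by 33 mm high, 35 to 70 g, rigid. It stands on the ledge in front of the opening, beside the bar, its long side roughly along the box's x. Origin: centre of its underside; z up; its own y axis is the long one (64 mm).
- study_model_b: Off-white plaster study model, 54 x 66 x 32 mm, loose on the worktop to the left; leave it alone. Origin: centre of its underside.
- wax_pot: Round wax pot with a tan lid, 65 mm across, 29 mm high, loose on the worktop to the left; leave it alone. Origin: centre of its underside.
- bur_block: Small block holding burs, 36 x 58 x 40 mm, loose on the worktop to the right; leave it alone. Origin: centre of its underside.
Not all that is in view belongs to the job. What is shaped like the retainer_box but yellow is not meant.

How it is judged:
On the way, in this order (a step that is already met when the one before it is completed fails the run):
1. the fingers hold the flap open (more than 0.6 rad) while the case still stands on the ledge (value of joint flap above 0.6 rad and contact force between the fingers and flap above 0.3 N and x of retainer_box in the frame of drop_box below -0.015 m and z of retainer_box in the frame of drop_box above 0.14 m), for 0.2 s.
2. the case has dropped through the opening into the box (z of retainer_box in the frame of drop_box below 0.07 m and x of retainer_box in the frame of drop_box between -0.136 and 0.113 m and y of retainer_box in the frame of drop_box between -0.079 and 0.067 m), for 0.1 s.
At the end, for the whole second after the job is handed in: The case lies at rest inside the drop box (its origin less than 70 mm above the worktop and within the box's walls), the flap has shut (less than 0.08 rad), and the study model, the wax pot and the bur block are within 30 mm of where they stood (all of step 2 and value of joint flap below 0.08 rad and linear speed of retainer_box below 0.02 m/s and angular speed of retainer_box below 0.3 rad/s and distance of each of study_model_b, wax_pot, bur_block from where it was at the start of the episode below 0.03 m); the robot touches nothing.
It fails at once if the case is lifted (more than 20 mm above the ledge) (z of retainer_box in the frame of drop_box above 0.17 m).
It fails at once if the case falls outside the box (z of retainer_box in the frame of drop_box below 0.12 m and (x of retainer_box in the frame of drop_box below -0.14 m or x of retainer_box in the frame of drop_box above 0.118 m or y of retainer_box in the frame of drop_box below -0.084 m or y of retainer_box in the frame of drop_box above 0.072 m)).
It fails at once if a bystander is moved more than 30 mm (distance of any of study_model_b, wax_pot, bur_block from where it was at the start of the episode above 0.03 m).
It also fails if it takes over 32 s, if anything falls off the work surface, if the arm or the gripper's body presses on something with over 40 N, if the wrist force passes 120 N, or if a joint passes its speed limit or range.

## Working session

There is one attempt and no reset: what is moved stays moved. The work goes in short steps, each a Python script; the robot and the scene stay as the last script left them, time stands still between calls to the robot, and variables do not carry over. Pictures are saved under pics/ and viewed, and the job is handed in when it is done.

```bash
ls; mkdir -p pics; python3 - <<'E'
from plant import *
import cv2,numpy as np
for n in("scene","top"):
    im,d=get_image(n); cv2.imwrite(f"pics/{n}0.png",im[:,:,::-1]); np.save(f"pics/{n}0_d.npy",d)
    c=get_calibration(n); print(n,c)
print(observe())
E
```

```text
pics
scene {'intrinsics': array([[452.88999565,   0.        , 314.24247166],
       [  0.        , 452.88999565, 196.43209549],
       [  0.        ,   0.        ,   1.        ]]), 'dist_coeffs': array([0.02787437, 0.        , 0.        , 0.        , 0.        ]), 'world_from_camera': array([[-0.8583557 , -0.39456715,  0.32793635,  0.15915213],
       [-0.51303123,  0.65393184, -0.55603246,  0.59152143],
       [ 0.00494412, -0.64551523, -0.7637314 ,  0.96128015],
       [ 0.        ,  0.        ,  0.        ,  1.        ]])}
top {'intrinsics': array([[403.18779461,   0.        , 322.36264535],
       [  0.        , 403.18779461, 203.87816781],
       [  0.        ,   0.        ,   1.        ]]), 'dist_coeffs': array([-0.09128592,  0.        ,  0.        ,  0.        ,  0.        ]), 'world_from_camera': array([[-0.02184174, -0.98257692,  0.18456853,  0.34583606],
       [-0.9996937 ,  0.02361386,  0.00740855, -0.01114656],
       [-0.01163784, -0.18435018, -0.98279172,  1.02630874],
       [ 0.        ,  0.        ,  0.        ,  1.        ]])}
{'time_s': 0.1, 'q': array([-1.35708675e+00,  2.21174086e-01,  1.52753768e+00,  4.10092974e-06,
        1.39469491e+00, -1.26117564e-01]), 'joint_velocities': array([ 0.00031891, -0.00110598, -0.00253844,  0.00283571, -0.00067896,
       -0.00151043]), 'joint_torque': array([ 4.90650746e-04, -4.98247826e+01, -3.90545833e+01, -9.77124660e-05,
        5.76562088e-03,  2.52674204e-05]), 'eef_pos': array([ 0.20819447, -0.58870723,  0.23027033]), 'tcp_rot': array([-1.69913888,  1.5689823 ,  1.78228019]), 'ft_force': array([-0.23054716,  1.07378857,  0.67756517]), 'torque': array([ 0.00310608,  0.04055373, -0.03291057]), 'opening': 0.0853913097761303}
```

View pics/scene0.png

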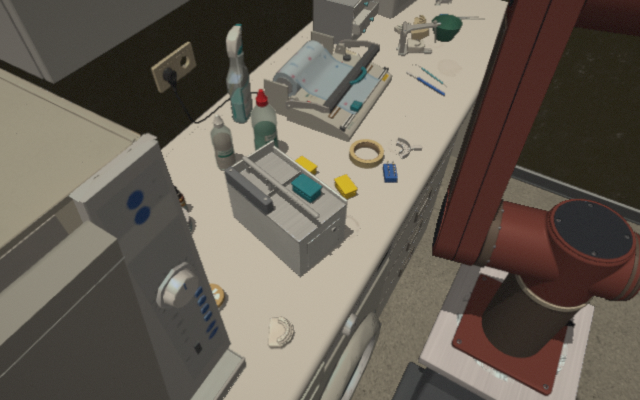

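View pics/top0.png

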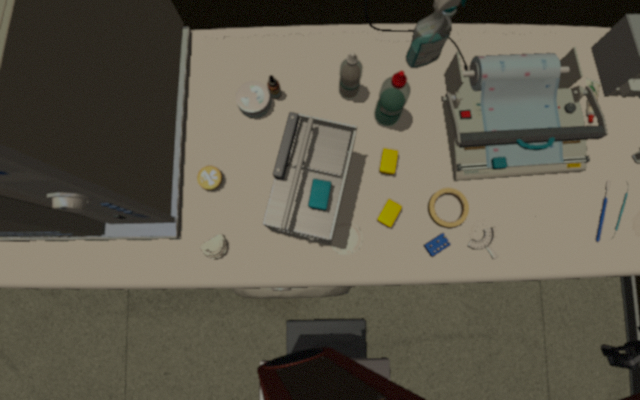

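The scene picture shows the teal case on the box at (307,187) and the top picture shows it at (320,194). Things it could be confused with, in top pixels: yellow cases at (388,161) and (389,213), and teal bits on the tray at (500,162) and (536,143). I choose (320,194), since it is the only teal one standing on the white box. Next is a close crop to check it.

```bash
python3 - <<'E'
import cv2
a=cv2.imread("pics/top0.png")[100:250,250:370]; cv2.imwrite("pics/topc.png",cv2.resize(a,None,fx=4,fy=4,interpolation=cv2.INTER_CUBIC)) 
a=cv2.imread("pics/scene0.png")[135:275,215:360]; cv2.imwrite("pics/scenec.png",cv2.resize(a,None,fx=4,fy=4,interpolation=cv2.INTER_CUBIC))
E
```

```text
(no output)
```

View pics/topc.png

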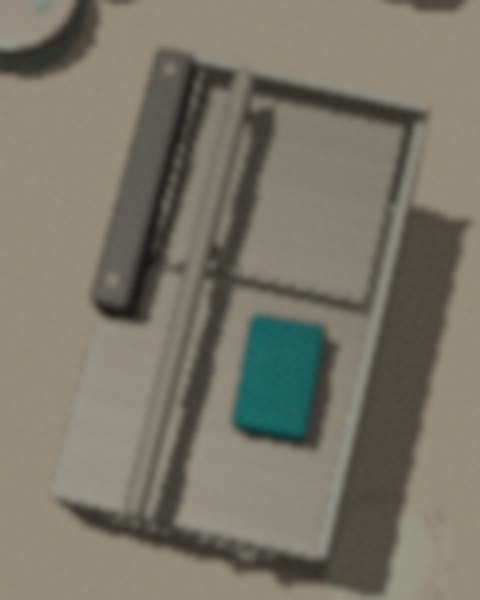

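View pics/scenec.png

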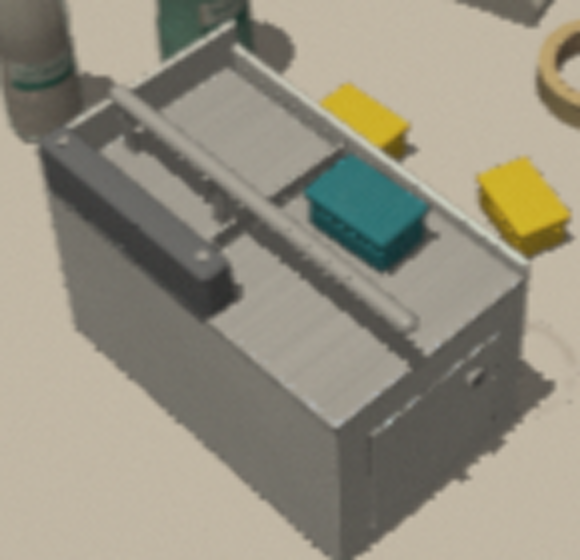

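The crops confirm it: a teal case on the ledge, right of the bar, at about (280,377) in the top crop. Next I cast rays for the box corners and the case.

```bash
cat > h.py <<'E'
import numpy as np,cv2
from plant import *
def ray(n,uv,z):
    c=get_calibration(n); p=cv2.undistortPoints(np.array(uv,float).reshape(-1,1,2),c["intrinsics"],c["dist_coeffs"])[:,0]
    T=c["world_from_camera"]; d=np.c_[p,np.ones(len(p))]@T[:3,:3].T; o=T[:3,3]
    z=np.broadcast_to(z,len(p)); return o+d*((z-o[2])/d[:,2])[:,None]
E
python3 - <<'E'
from h import *
def cr(pts,o): return (np.array(pts,float)+.5)/4-.5+np.array(o)
tp=[(55,493),(326,558),(428,112)]; tb=[(-140,72,150),(-140,-84,162),(118,-84,180)]
sp=[(340,428),(526,266),(235,22)]; 
sb=[(-140,72,150),(-140,-84,162),(118,-84,180)]
W=[];B=[]
for n,p,b,o in(("top",tp,tb,(250,100)),("scene",sp,sb,(215,135))):
    b=np.array(b)/1000; w=ray(n,cr(p,o),b[:,2]); print(n,w.round(4)); W.append(w[:,:2]);B.append(b[:,:2])
def fit(b,w):
    bm,wm=b.mean(0),w.mean(0);H=(b-bm).T@(w-wm);a=np.arctan2(H[0,1]-H[1,0],H[0,0]+H[1,1])
    R=np.array([[np.cos(a),-np.sin(a)],[np.sin(a),np.cos(a)]]);return a,wm-R@bm,R
for b,w in((B[0],W[0]),(B[1],W[1]),(np.vstack(B),np.vstack(W))):
    a,t,R=fit(b,w); print("yaw",a,"t",t,"res mm",((b@R.T+t-w)*1000).round(1).tolist())
for n in("top","scene"):
    im=cv2.imread(f"pics/{n}0.png"); hsv=cv2.cvtColor(im,cv2.COLOR_BGR2HSV)
    m=cv2.inRange(hsv,(82,110,40),(100,255,255)); k=np.zeros_like(m)
    if n=="top":k[170:220,300:340]=255
    else:k[165:210,285:330]=255
    m&=k
    ct=max(cv2.findContours(m,0,2)[0],key=cv2.contourArea)
    r=cv2.minAreaRect(ct);print(n,r)
    if n=="top":
        w=ray(n,cv2.boxPoints(r),.183); print("case corners box mm",((w[:,:2]-t)@R*1000).round(1).tolist())
        cc=w.mean(0)
    p=ray(n,ct.reshape(-1,2),.183); 
    q=(p[:,:2]-t)@R*1000; print(n,"case extent in box",q.min(0),q.max(0))
# bar near end
print("bar near end top", ((ray("top",cr([(138,515)],(250,100)),.195)[:,:2]-t)@R*1000), ((ray("scene",cr([(410,322)],(215,135)),.195)[:,:2]-t)@R*1000))
E
```

```text
top [[ 0.471   0.1262  0.15  ]
 [ 0.4307 -0.0218  0.162 ]
 [ 0.6752 -0.0846  0.18  ]]
scene [[ 0.4689  0.127   0.15  ]
 [ 0.4326 -0.0161  0.162 ]
 [ 0.6782 -0.0836  0.18  ]]
yaw -0.25640903030478024 t [0.5860006 0.0238576] res mm [[-2.2, 2.8], [-1.4, -0.1], [3.6, -2.7]]
yaw -0.2540075660524426 t [0.58686236 0.02653253] res mm [[0.5, 4.4], [-2.3, -3.5], [1.8, -0.8]]
yaw -0.2552059544209964 t [0.58643149 0.02519522] res mm [[-1.9, 4.0], [-1.0, 1.0], [4.2, -1.3], [0.2, 3.2], [-2.8, -4.7], [1.2, -2.3]]
top ((319.5384826660156, 194.30770874023438), (18.04268455505371, 28.240724563598633), 11.309932708740234)
case corners box mm [[-84.3, -21.1], [-22.7, -18.3], [-21.6, -57.2], [-83.1, -59.5]]
top case extent in box [-83.75540422 -58.94034169] [-21.9633428 -18.5656155]
scene ((305.6538391113281, 187.2692108154297), (29.67646026611328, 19.137157440185547), 33.690067291259766)
scene case extent in box [-94.47629191 -56.27652961] [-18.87669862  -3.38999613]
bar near end top [[-142.77533242   14.9774552 ]] [[-138.86765269   15.67554424]]
```

```bash
python3 - <<'E'
from h import *
for n in("top","scene"):
    d=np.load(f"pics/{n}0_d.npy"); c=get_calibration(n); v,u=np.mgrid[:400,:640]
    p=cv2.undistortPoints(np.c_[u.ravel(),v.ravel()].astype(float).reshape(-1,1,2),c["intrinsics"],c["dist_coeffs"])[:,0]
    T=c["world_from_camera"]; P=(np.c_[p,np.ones(len(p))]*d.reshape(-1,1))@T[:3,:3].T+T[:3,3]
    ok=(d.ravel()>0)&(P[:,0]>.4)&(P[:,0]<.75)&(P[:,1]>-.12)&(P[:,1]<.16)
    Q=P[ok&(P[:,2]>.14)&(P[:,2]<.19)]; r=cv2.minAreaRect(Q[:,:2].astype(np.float32)); print(n,"top faces rect",r)
    a=-.2552;R=np.array([[np.cos(a),-np.sin(a)],[np.sin(a),np.cos(a)]]);t=np.array([.58643,.0252])
    B=(P[:,:2]-t)@R; z=P[:,2]
    s=ok&(abs(B[:,0]+.11)<.02)&(abs(B[:,1]+.03)<.03);print("ledge z",np.median(z[s]))
    s=ok&(z>.14)&(z<.19); 
    s1=s&(B[:,0]<-.02)&(B[:,0]>-.12);print("y ext",np.percentile(B[s1,1],[.3,99.7]))
    s1=s&(abs(B[:,1])<.06);print("x ext",np.percentile(B[s1,0],[.3,99.7]))
    s=ok&(z>.188)&(z<.205)&(B[:,0]>-.14)&(B[:,0]<-.04); f=np.polyfit(B[s,0],B[s,1],1);print("bar y at -90",np.polyval(f,-.09),"slope",f[0],"ztop",np.percentile(z[s],90),s.sum(), "xmin",B[ok&(z>.185)&(z<.205),0].min())
    s=ok&(z>.178)&(z<.188)&(B[:,0]>-.1)&(B[:,0]<-.01)&(B[:,1]<-.01)&(B[:,1]>-.07); r=cv2.minAreaRect(B[s].astype(np.float32)*1000);print("case",r,B[s].mean(0),np.median(z[s]))
E
```

```text
top top faces rect ((0.5746644735336304, 0.021620042622089386), (0.15664462745189667, 0.2570626735687256), 75.33940124511719)
ledge z 0.15185898161786926
y ext [-0.08442458  0.07097122]
x ext [-0.13857532  0.11656692]
bar y at -90 0.014981726999125014 slope -0.07150588700912754 ztop 0.20363672993142573 275 xmin -0.14387013313155922
case ((-50.71122741699219, -38.114837646484375), (63.797664642333984, 41.721988677978516), 3.1861937046051025) [-0.05116699 -0.03824216] 0.18475812707023748
scene top faces rect ((0.5756646394729614, 0.022443309426307678), (0.1603088080883026, 0.26085832715034485), 75.8261947631836)
ledge z 0.1501011051126942
y ext [-0.08296088  0.07276762]
x ext [-0.13925121  0.11793157]
bar y at -90 0.019976147090871796 slope 0.003708188931505252 ztop 0.2021650182375735 221 xmin -0.14453287725808886
case ((-51.283546447753906, -36.520965576171875), (63.51634216308594, 42.81476593017578), 3.3894145488739014) [-0.05253867 -0.03510915] 0.18327754117631884
```

```bash
cat >> h.py <<'E'
a=-.2545; Rb=np.array([[np.cos(a),-np.sin(a)],[np.sin(a),np.cos(a)]]); t=np.array([.5872,.0251])
def W(x,y,zl): return np.r_[Rb@np.array([x,y])/1000+t,.150+zl/1000]  # mm box, zl above ledge
from scipy.spatial.transform import Rotation as Ro
def ori(s=1,da=0):
    b=a+da
    Y=s*np.array([-np.sin(b),np.cos(b),0]);X=np.array([0,0,-1.]);return Ro.from_matrix(np.c_[X,Y,np.cross(X,Y)]).as_euler("xyz")
def st(tag=""):
    o=observe();p=o["eef_pos"];b=Rb.T@(p[:2]-t)*1000
    print(tag,"t",round(o["time_s"],2),"box",b.round(1),"zl",round((p[2]-.15)*1000,1),"F",o["ft_force"].round(1),"op",round(o["opening"],4));return o
def pic(tag):
    for n,(y,x) in(("top",(90,240)),("scene",(100,180))):
        im,_=get_image(n); cv2.imwrite(f"pics/{n}{tag}.png",im[:,:,::-1])
        cr=im[y:y+180,x:x+200,::-1]; L=cr if n=="top" else np.hstack([L,cr])
    cv2.imwrite(f"pics/c{tag}.png",cv2.resize(L,None,fx=2,fy=2,interpolation=cv2.INTER_CUBIC))
E
python3 - <<'E'
from h import *
for s in(1,-1):
    q=[inverse_kinematics(W(x,-11.5,z),ori(s)) for x,z in((-108,140),(-108,0),(30,0))]; print(s,[None if k is None else np.round(k,2) for k in q])
E
```

```text
1 [array([-0.08, -0.16,  1.81,  0.  ,  1.5 , -1.39]), array([-0.08, -0.05,  1.97, -0.  ,  1.22, -1.39]), array([-0.12,  0.26,  1.64,  0.  ,  1.25, -1.43])]
-1 [array([-0.08, -0.16,  1.81,  0.  ,  1.5 ,  1.75]), array([-0.08, -0.05,  1.97,  0.  ,  1.22,  1.75]), array([-0.12,  0.26,  1.64,  0.  ,  1.25,  1.71])]<sys>:0: UserWarning: Gimbal lock detected. Setting third angle to zero since it is not possible to uniquely determine all angles.
```

```bash
python3 -W ignore - <<'E'
from h import *
movep(W(-110,-11.5,140),ori(1)); st("above")
gripper_to(.037); st("grip")
move_l(W(-110,-11.5,75),feed=.15); st("low"); pic("1")
E
```

```text
above t 2.54 box [-109.7  -12.1] zl 139.9 F [ 0.5 -0.1 -0.8] op 0.0855
grip t 3.08 box [-110.   -11.5] zl 140.0 F [-0.3 -0.4 -0.4] op 0.0371
low t 3.66 box [-109.8  -11.4] zl 75.5 F [-0.1  0.1  1.1] op 0.0369
```

View pics/c1.png

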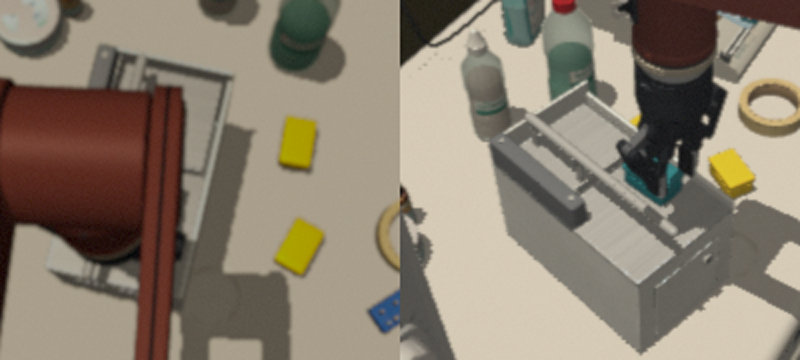

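The top view is blocked by the arm. The scene crop shows finger A's tip at about (657,192), above the bar, with finger B beyond it. I'll come down until contact.

```bash
python3 -W ignore - <<'E'
from h import *
r=move_l(W(-110,-11.5,42),feed=.03,max_force=2.5); st(f"contact {r}"); pic("2")
E
python3 - <<'E'
import cv2
cv2.imwrite("pics/s2.png",cv2.resize(cv2.imread("pics/scene2.png")[130:280,220:380],None,fx=4,fy=4,interpolation=2))
E
```

```text
contact True t 4.61 box [-110.3  -12.1] zl 47.1 F [-0.9 -2.1  3.8] op 0.0369
```

View pics/s2.png

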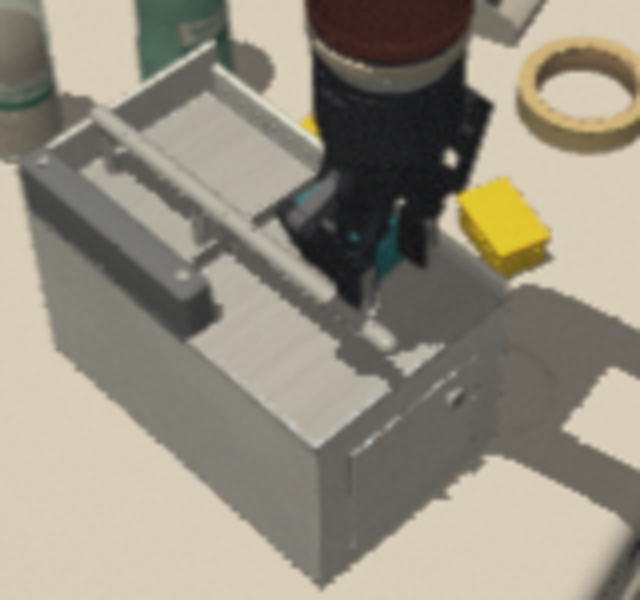

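```bash
python3 -W ignore - <<'E'
from h import *
im=cv2.imread("pics/scene2.png")[175:225,275:335]; cv2.imwrite("pics/s2b.png",cv2.resize(im,None,fx=12,fy=12,interpolation=0))
d=get_image("scene")[1]
for uv in [(343,300),(362,305),(372,312),(425,265)]:
    p=(np.array(uv)+.5)/4-.5+[220,130]; w=ray("scene",p,.201)[0]; print(uv,p,(Rb.T@(w[:2]-t)*1000).round(1))
E
```

```text
(343, 300) [305.375 204.625] [-104.7   16.9]
(362, 305) [310.125 205.875] [-114.4   12. ]
(372, 312) [312.625 207.625] [-121.6   11.5]
(425, 265) [325.875 195.875] [-118.3  -32.5]
```

View pics/s2b.png

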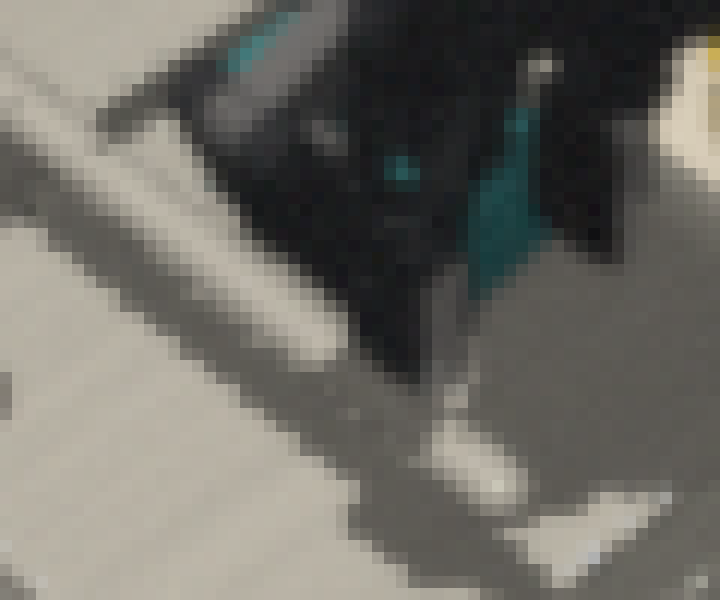

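Finger A's outer edge, at about (345,350)–(415,385) in the 12× crop, lies near y +13. That puts it on the bar's right flank, so the tips are thinner than I assumed. I'll lift, open to 46 mm and press again.

```bash
python3 -W ignore - <<'E'
from h import *
move_l(W(-110,-11.5,60),feed=.1)
gripper_to(.047)
r=move_l(W(-110,-11.5,40),feed=.03,max_force=2.5); st(f"contact {r}"); pic("3")
im=cv2.imread("pics/scene3.png")[165:235,265:345]; cv2.imwrite("pics/s3b.png",cv2.resize(im,None,fx=9,fy=8.5,interpolation=0))
E
```

```text
contact True t 5.77 box [-110.   -11.9] zl 47.4 F [ 0.1 -0.2  3.5] op 0.0469
```

View pics/s3b.png

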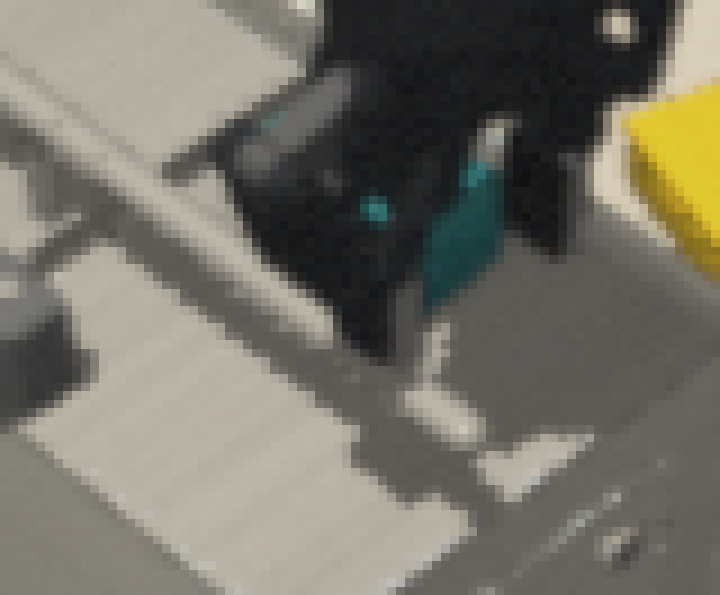

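The force is now vertical (3.5 N) and finger A sits squarely on the bar at about (380,350). I'll press down to about 0.95–1.0 rad.

```bash
python3 -W ignore - <<'E'
from h import *
move_l(W(-110,-13.5,25),feed=.06); st("half")
r=move_l(W(-110,-12.5,4),feed=.06,max_force=25); st(f"down {r}"); hold(.4); st("held"); pic("4")
im=cv2.imread("pics/scene4.png")[135:255,225:385]; cv2.imwrite("pics/s4b.png",cv2.resize(im,None,fx=4.8,fy=4.8,interpolation=2))
E
```

```text
half t 6.39 box [-109.8  -13.7] zl 25.4 F [-0.1 -2.6  4.3] op 0.047
down False t 6.89 box [-109.2  -11.3] zl 5.1 F [0.8 0.4 7.4] op 0.0466
held t 7.29 box [-109.2  -11.3] zl 5.3 F [0.9 0.9 6.2] op 0.0469
```

View pics/s4b.png

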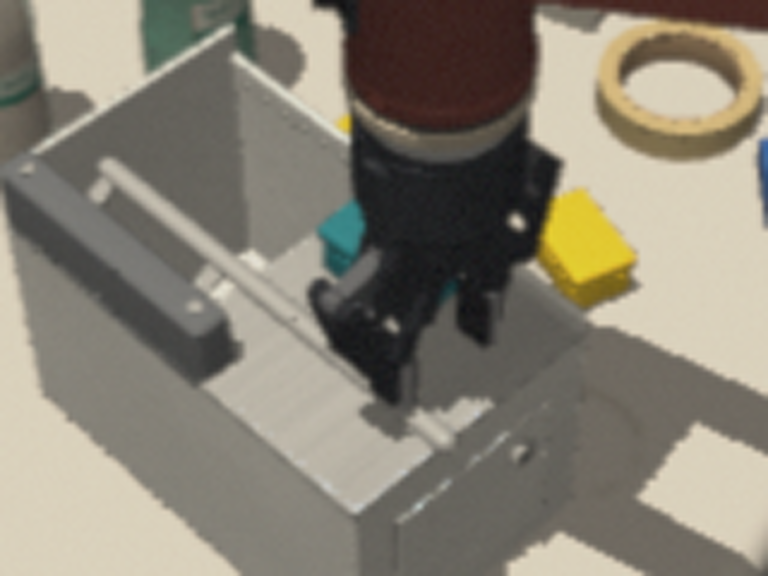

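The flap hangs open, the case is still on the ledge at (345,235) and finger B is behind it. Now I push along the ledge.

```bash
python3 -W ignore - <<'E'
from h import *
r=move_l(W(-55,-12.5,2.5),feed=.05,max_force=20); st(f"push {r}"); pic("5")
im=cv2.imread("pics/scene5.png")[135:255,225:385]; cv2.imwrite("pics/s5b.png",cv2.resize(im,None,fx=4.8,fy=4.8,interpolation=2))
E
```

```text
push False t 8.64 box [-56.1 -11.7] zl 2.8 F [-3.7 -0.   7. ] op 0.047
```

View pics/s5b.png

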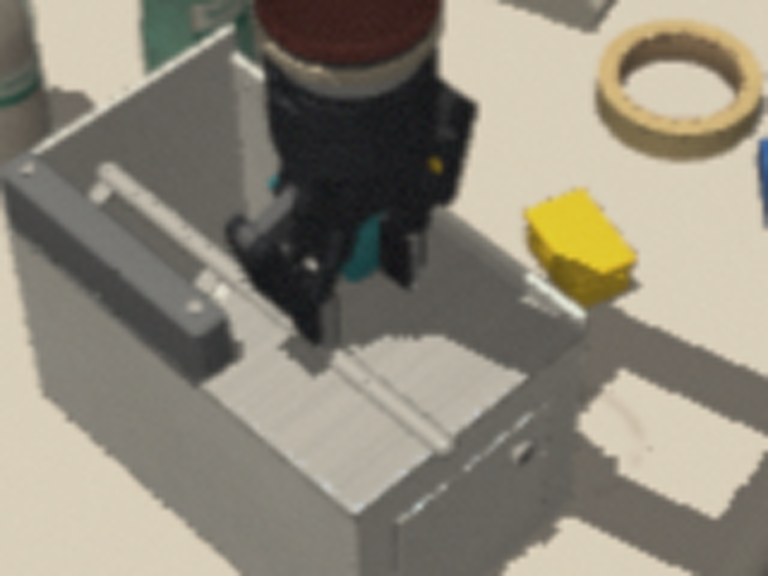

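View pics/c5.png

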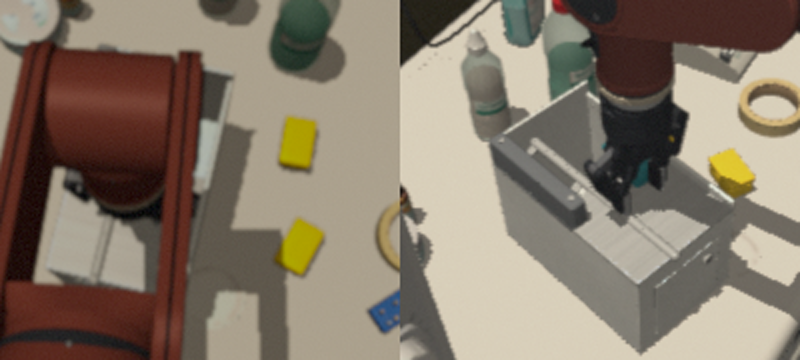

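The case is moving along: its near-left bottom corner shows at about (355,280) in the crop, between the fingers. I'll check its lateral position and then push on.

```bash
python3 -W ignore - <<'E'
from h import *
w=ray("scene",(np.array([(345,272),(357,280),(383,268)])+.5)/4.8-.5+[225,135],.150); print(((w[:,:2]-t)@Rb*1000).round(1))
r=move_l(W(-20,-12.5,2.5),feed=.06,max_force=25); st(f"push {r}"); pic("6")
im=cv2.imread("pics/scene6.png")[115:235,205:365]; cv2.imwrite("pics/s6b.png",cv2.resize(im,None,fx=4.8,fy=4.8,interpolation=2))
E
```

```text
[[-30.2 -24.6]
 [-38.2 -25.3]
 [-41.4 -39.9]]
push False t 9.47 box [-20.4 -11.7] zl 3.0 F [-1.8  0.3  6.3] op 0.0469
```

View pics/s6b.png

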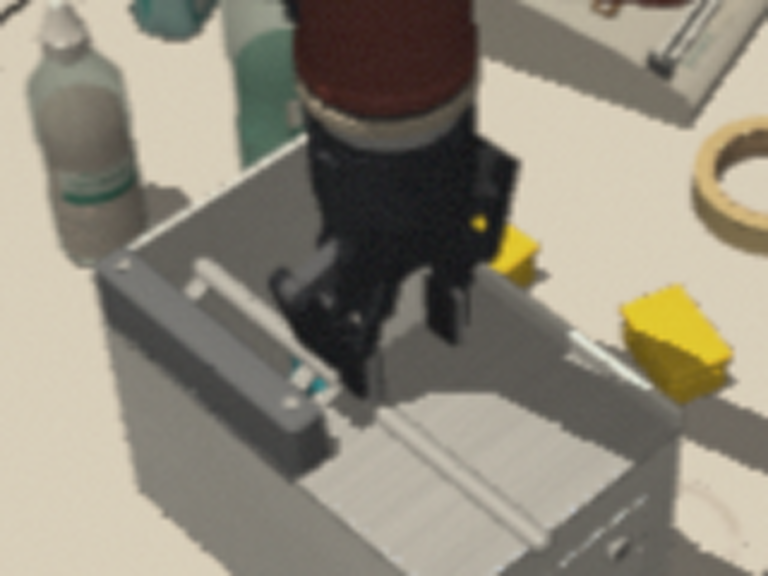

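```bash
python3 -W ignore - <<'E'
from h import *
r=move_l(W(18,-12.5,2.5),feed=.06,max_force=25); st(f"push {r}"); hold(.3); pic("7")
im,d=get_image("scene")
m=cv2.inRange(cv2.cvtColor(im,cv2.COLOR_RGB2HSV),(80,90,30),(100,255,255)); v,u=np.nonzero(m[150:260,220:350]); v+=150;u+=220
c=get_calibration("scene");p=cv2.undistortPoints(np.c_[u,v].astype(float).reshape(-1,1,2),c["intrinsics"],c["dist_coeffs"])[:,0]
T=c["world_from_camera"];P=(np.c_[p,np.ones(len(p))]*d[v,u][:,None])@T[:3,:3].T+T[:3,3]
for i in range(0,len(P),3): print((u[i],v[i]),((P[i,:2]-t)@Rb*1000).round(),(P[i,2]*1000).round())
cv2.imwrite("pics/s7b.png",cv2.resize(cv2.cvtColor(im,4)[115:235,205:365],None,fx=4.8,fy=4.8,interpolation=2))
E
```

```text
push False t 10.36 box [ 17.6 -11.7] zl 3.0 F [-2.9 -0.3  6.6] op 0.0471
(np.int64(275), np.int64(183)) [103. -66.] 41.0
(np.int64(273), np.int64(184)) [ 7. 14.] 177.0
(np.int64(276), np.int64(184)) [ 97. -64.] 43.0
(np.int64(274), np.int64(185)) [100. -59.] 40.0
(np.int64(277), np.int64(185)) [ 92. -63.] 43.0
(np.int64(275), np.int64(186)) [ 95. -58.] 41.0
(np.int64(278), np.int64(186)) [ 89. -64.] 41.0
(np.int64(275), np.int64(187)) [ 91. -55.] 43.0
(np.int64(278), np.int64(187)) [ 85. -61.] 43.0
(np.int64(274), np.int64(188)) [ 91. -52.] 41.0
(np.int64(277), np.int64(188)) [ 85. -57.] 42.0
(np.int64(280), np.int64(188)) [ 77. -61.] 46.0
(np.int64(276), np.int64(189)) [ 84. -52.] 42.0
(np.int64(279), np.int64(189)) [ 79. -59.] 41.0
(np.int64(277), np.int64(190)) [ 80. -52.] 41.0
(np.int64(271), np.int64(194)) [ 80. -31.] 42.0
```

View pics/s7b.png

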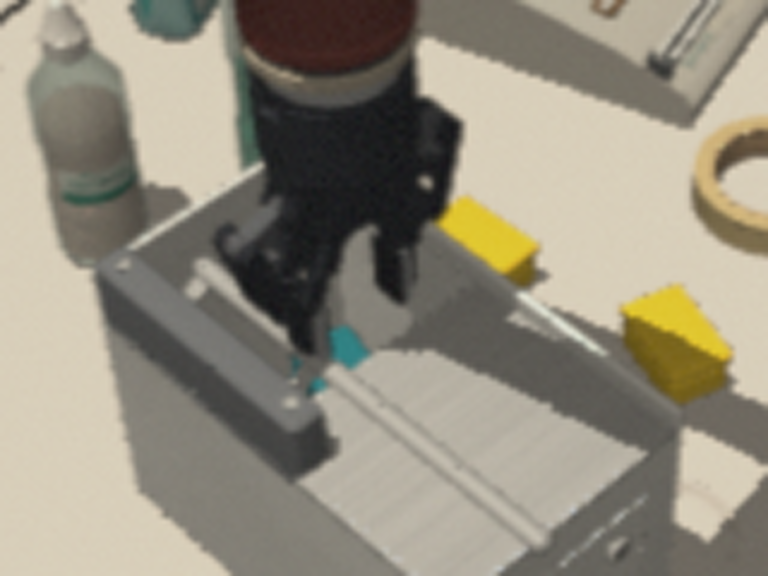

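The case (teal at (345,345)) lies flat on the inner floor: its top is at 42 mm, which is the 9 mm floor plus the 33 mm case. Now I lift away and let the flap shut.

```bash
python3 -W ignore - <<'E'
from h import *
move_l(W(18,-12.5,65),feed=.08); st("up"); move_l(W(18,-12.5,150),feed=.2)
movep(np.array([.33,-.35,.33]),ori(1)); hold(.3); st("clear"); pic("8")
im=cv2.imread("pics/top8.png")[80:280,180:400];cv2.imwrite("pics/t8.png",cv2.resize(im,None,fx=2.5,fy=2.5))
E
```

```text
up t 11.74 box [ 17.5 -12.6] zl 64.1 F [-0.3  0.6 -0.3] op 0.0468
clear t 14.27 box [-154.1 -427.4] zl 179.9 F [-0.3 -0.1 -0.3] op 0.047
```

View pics/c8.png

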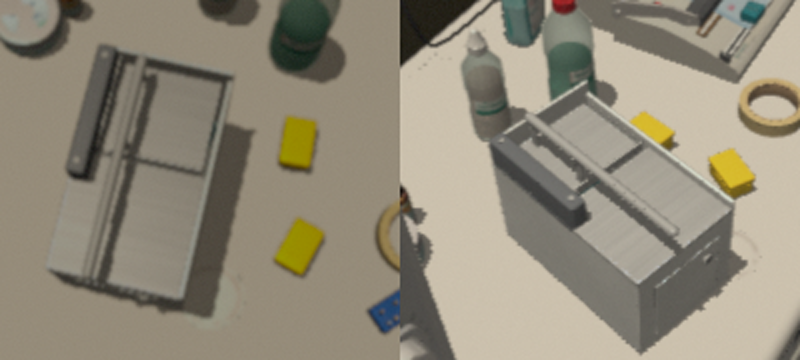

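View pics/t8.png

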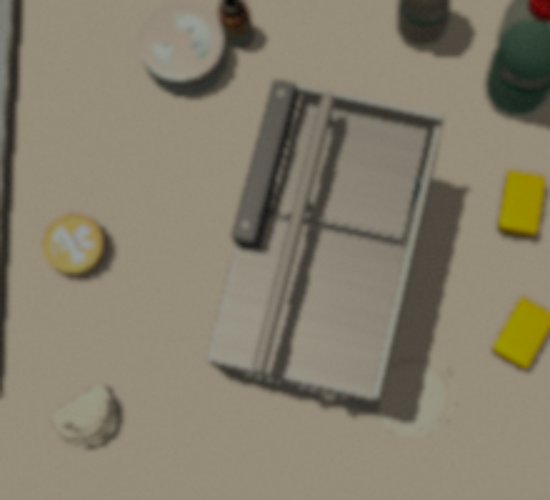

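The flap looks shut, the ledge is empty, and the wax pot, model and blue block look unmoved. I'll check the flap level and the bystanders numerically before handing in.

```bash
python3 -W ignore - <<'E'
from h import *
im,d=get_image("top"); im0=cv2.imread("pics/top0.png"); d0=np.load("pics/top0_d.npy")
# flap plate patch: crop4x (290..370,150..260) -> px
s=np.s_[138:164,324:341]; print("flap depth diff mm",1000*np.median(d[s]-d0[s]))
b=cv2.cvtColor(im,cv2.COLOR_RGB2BGR); D=cv2.absdiff(b,im0).max(2)
for n,(u,v) in dict(wax=(209,178),model=(215,245),bur=(437,244)).items():
    p=np.s_[v-20:v+20,u-20:u+20]; (dx,dy),_=cv2.phaseCorrelate(cv2.cvtColor(im0[p],6).astype(float),cv2.cvtColor(b[p],6).astype(float)); print(n,"shift px",round(dx,2),round(dy,2))
job_done(); st("done")
E
```

```text
flap depth diff mm 0.1463294
wax shift px -0.03 0.05
model shift px -0.09 0.04
bur shift px 0.16 -0.02
the job is handed in; nothing more can be done
the job is handed in; nothing more can be done
```

I posted the teal case into the drop box and handed the job in. The clock read 14.3 s at the last check, against the 32 s limit, and the hand-in gives no verdict. One finger held the bar down, opening the flap to about 0.95 rad. The other pushed the case along the ledge until it dropped in, and then I lifted both fingers clear.

**Last checks:**
- **Case:** after the drop its top was 42 mm above the worktop, so it was lying flat on the inner floor. I measured this before the flap shut. Afterwards the ledge was empty and only a faint teal sliver showed beside the flap.
- **Flap:** it is shut, with its plate within 0.15 mm in depth of where it was at the start.
- **Bystanders:** the wax pot, study model and bur block moved less than 0.2 px in the top view.
- **Robot:** it stood well clear of everything, with the wrist force near zero.

**What went wrong:** my first press landed on the side of the bar because the fingertips were thinner than I had assumed. I lifted, opened the fingers from 37 to 47 mm and pressed again, and the force then ran straight down.

No check failed.

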